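# Move a row of aliquot tubes to the transport rack in the same order

### The job

Move the four small capped tubes from the white rack into the green rack, keeping their order: the tube nearest the violet end of the white rack goes to the place nearest the violet end of the green rack, and so on along the row. Lower each one down until its tip stands on the rack's floor rather than dropping it, and leave the four large tubes in their places in the white rack.

Things in the scene. Friction and masses are not known exactly. Their poses are not given: they have to be found in the camera images.
- small_red: Small clear 15 ml tube with red cap, 120 mm tall, about 25 g. Body 17 mm in diameter, its lowest 22 mm tapering to a 5 mm flat tip; stiff screw cap 22 mm in diameter, 104 to 120 mm above the tip, good to grip. Origin: centre of the tip; z along the tube to the cap. Starts upright in the white rack, in line with the large tube of the same cap colour.
- small_yellow: Small clear 15 ml tube with yellow cap, 120 mm tall, about 25 g. Body 17 mm in diameter, its lowest 22 mm tapering to a 5 mm flat tip; stiff screw cap 22 mm in diameter, 104 to 120 mm above the tip, good to grip. Origin: centre of the tip; z along the tube to the cap. Starts upright in the white rack, in line with the large tube of the same cap colour.
- small_blue: Small clear 15 ml tube with blue cap, 120 mm tall, about 25 g. Body 17 mm in diameter, its lowest 22 mm tapering to a 5 mm flat tip; stiff screw cap 22 mm in diameter, 104 to 120 mm above the tip, good to grip. Origin: centre of the tip; z along the tube to the cap. Starts upright in the white rack, in line with the large tube of the same cap colour.
- small_black: Small clear 15 ml tube with black cap, 120 mm tall, about 25 g. Body 17 mm in diameter, its lowest 22 mm tapering to a 5 mm flat tip; stiff screw cap 22 mm in diameter, 104 to 120 mm above the tip, good to grip. Origin: centre of the tip; z along the tube to the cap. Starts upright in the white rack, in line with the large tube of the same cap colour.
- large_red: Large clear 50 ml tube with red cap, 115 mm tall, body 29 mm, cap 35 mm in diameter. Origin: centre of its tip; z up to the cap. Stands in the white rack in line with the small red-capped tube, and stays there.
- large_yellow: Large clear 50 ml tube with yellow cap, 115 mm tall, body 29 mm, cap 35 mm in diameter. Origin: centre of its tip; z up to the cap. Stands in the white rack in line with the small yellow-capped tube, and stays there.
- large_blue: Large clear 50 ml tube with blue cap, 115 mm tall, body 29 mm, cap 35 mm in diameter. Origin: centre of its tip; z up to the cap. Stands in the white rack in line with the small blue-capped tube, and stays there.
- large_black: Large clear 50 ml tube with black cap, 115 mm tall, body 29 mm, cap 35 mm in diameter. Origin: centre of its tip; z up to the cap. Stands in the white rack in line with the small black-capped tube, and stays there.
- white_rack: White rack. Fixed to the bench. Origin: centre of underside; z up, y along the rows, violet end plate at +y (the other is rack-coloured); end plates 220 mm apart outside, 86 tall. Square-holed grids, tops at z 32 and 80; tube tips stand on a floor at z 6. 124 mm wide; places at y +75, +25, -25, -75: large tubes at x -34, small ones at x +34. Gaps beside a small cap: 28 mm along the row, 39 across.
- green_rack: Green rack, turned any way. Fixed to the bench. Origin: centre of underside; z up, y along the rows, violet end plate at +y (the other is rack-coloured); end plates 220 mm apart outside, 86 tall. Square-holed grids, tops at z 32 and 80; tube tips stand on a floor at z 6. 54 mm wide, one row of places at x 0, y +75, +25, -25, -75 mm; holes 22 mm wide, 19 in the lower grid. Empty.

How it is judged:
At the end, for the whole second after the job is handed in: Each small tube stands in the green rack in the place matching, from the violet ends, its large namesake's in the white rack: tip within 12 mm in x and y and under 14 mm above the bench, tilt under 0.2 rad, released, under 0.03 m/s; large tubes in place (15 mm along the row, 0.25 rad) (((y of large_red in the frame of white_rack between 0.06 and 0.09 m and y of small_red in the frame of green_rack between 0.063 and 0.087 m) or (y of large_red in the frame of white_rack between 0.01 and 0.04 m and y of small_red in the frame of green_rack between 0.013 and 0.037 m) or (y of large_red in the frame of white_rack between -0.04 and -0.01 m and y of small_red in the frame of green_rack between -0.037 and -0.013 m) or (y of large_red in the frame of white_rack between -0.09 and -0.06 m and y of small_red in the frame of green_rack between -0.087 and -0.063 m)) and x of small_red in the frame of green_rack between -0.012 and 0.012 m and z of each of small_red, small_yellow, small_blue, small_black in the frame of green_rack below 0.014 m and angle between each of small_red, small_yellow, small_blue, small_black's own z axis and vertical below 0.2 rad and linear speed of each of small_red, small_yellow, small_blue, small_black below 0.03 m/s and contact force between each of small_red, small_yellow, small_blue, small_black and the fingers below 0.05 N and angle between each of large_red, large_yellow, large_blue, large_black's own z axis and vertical below 0.25 rad and ((y of large_yellow in the frame of white_rack between 0.06 and 0.09 m and y of small_yellow in the frame of green_rack between 0.063 and 0.087 m) or (y of large_yellow in the frame of white_rack between 0.01 and 0.04 m and y of small_yellow in the frame of green_rack between 0.013 and 0.037 m) or (y of large_yellow in the frame of white_rack between -0.04 and -0.01 m and y of small_yellow in the frame of green_rack between -0.037 and -0.013 m) or (y of large_yellow in the frame of white_rack between -0.09 and -0.06 m and y of small_yellow in the frame of green_rack between -0.087 and -0.063 m)) and x of small_yellow in the frame of green_rack between -0.012 and 0.012 m and ((y of large_blue in the frame of white_rack between 0.06 and 0.09 m and y of small_blue in the frame of green_rack between 0.063 and 0.087 m) or (y of large_blue in the frame of white_rack between 0.01 and 0.04 m and y of small_blue in the frame of green_rack between 0.013 and 0.037 m) or (y of large_blue in the frame of white_rack between -0.04 and -0.01 m and y of small_blue in the frame of green_rack between -0.037 and -0.013 m) or (y of large_blue in the frame of white_rack between -0.09 and -0.06 m and y of small_blue in the frame of green_rack between -0.087 and -0.063 m)) and x of small_blue in the frame of green_rack between -0.012 and 0.012 m and ((y of large_black in the frame of white_rack between 0.06 and 0.09 m and y of small_black in the frame of green_rack between 0.063 and 0.087 m) or (y of large_black in the frame of white_rack between 0.01 and 0.04 m and y of small_black in the frame of green_rack between 0.013 and 0.037 m) or (y of large_black in the frame of white_rack between -0.04 and -0.01 m and y of small_black in the frame of green_rack between -0.037 and -0.013 m) or (y of large_black in the frame of white_rack between -0.09 and -0.06 m and y of small_black in the frame of green_rack between -0.087 and -0.063 m)) and x of small_black in the frame of green_rack between -0.012 and 0.012 m); the robot touches nothing.
It fails at once if one of the four large tubes is pulled or knocked out of its place (moved more than 20 mm) (distance of any of large_red, large_yellow, large_blue, large_black from where it was at the start of the episode above 0.02 m).
It fails at once if a small tube is dropped or thrown (moves faster than 0.7 m/s, a fall of 25 mm, while not in the fingers) ((linear speed of small_red above 0.7 m/s and contact force between small_red and the fingers below 0.02 N) or (linear speed of small_yellow above 0.7 m/s and contact force between small_yellow and the fingers below 0.02 N) or (linear speed of small_blue above 0.7 m/s and contact force between small_blue and the fingers below 0.02 N) or (linear speed of small_black above 0.7 m/s and contact force between small_black and the fingers below 0.02 N)).
It also fails if it takes over 128 s, if anything falls off the work surface, if the arm or the gripper's body presses on something with over 40 N, if the wrist force passes 120 N, or if a joint passes its speed limit or range.

### The arm

A 6-joint arm with a two-finger parallel gripper is mounted at the origin on the work surface. World frame = base frame: x ahead of the robot, y to its left, z up, the work surface at z = 0. Lengths are in m, angles in rad, forces in N, time in s.
With the tool pointing down it reaches from about 0.225 to 0.875 m from the base axis. Payload 3.4 kg.
Tool frame: the origin (TCP) lies on the centre line of the jaws, within the pads' length; the fingertips stand 22 mm ahead of it and the grasp point (between the pads) lies 3 mm ahead of it; z points along the fingers, y is the line along which they close (so a half turn about z gives the same grasp; the last joint's range is limited). The gripper opens to 85 mm and grips with 20 to 120 N. Pads are 22 mm wide; open, the fingers measure 114 mm over their backs; the gripper's body (76 mm by 85 mm) begins 54 mm behind the grasp point. The pads swing forward as they close: fully open they stand 13 mm farther back than shut.
Start: joints at [-1.296, 0.276, 1.505, -0, 1.361, -0.121], TCP at [0.222, -0.531, 0.253] pointing down, gripper open.
Joint ranges: [-2.89, 2.89], [-0.75, 2.08], [0.22, 2.7], [-1.18, 4.32], [0.11, 2.71], [-2.7, 2.7]. Speed limits (rad/s): [2.57, 2.57, 3.14, 3.14, 3.14, 3.14].

### API

Orientations are given as a unit quaternion [w, x, y, z].
In Python, from rig import readout, optics, ticket gives the robot as it stands. The module is installed in compiled form; this text tells all that it offers.
- The arm moves only by the tool advance, called after "Call:" as a command line: name --argument value ..., lists and objects as JSON in quotes. Schema: {"type":"object","properties":{"plan":{"type":"array","items":{"type":"array","items":{"type":"array","items":{"type":"number"},"minItems":4,"maxItems":4},"minItems":1,"maxItems":5},"minItems":1,"maxItems":1},"aperture":{"type":"number"},"grip_force":{"type":"number"},"only":{"type":"string"},"quiet":{"type":"boolean"},"lines":{"type":"string"}},"required":["plan"],"additionalProperties":false}. plan is a list that holds a single list of rows (three levels of brackets), with 1 to 5 rows, each of 4 numbers: dx, dy, dz in m, then a turn about the tool's z in rad; each row shifts and turns the commanded pose from where the row before left it, along the tool's axes as they then stand; what a row does not reach is not made up. A row lasts 1/12 s, in which the tool goes at most 0.0417 m and 0.125 rad, less where a joint would pass 70% of its speed; a pose out of reach is approached as far as the arm can. aperture is the finger opening in m, set as the call begins (left out keeps the last). The fingers move at their own pace and stop on an object; grip_force is the grip in N (left out, the last holds). Time passes only in rows, so rows that do not move let the fingers close. The tool returns the time, the measured TCP pose, the force, the opening and the grip force at its end. only (a regular expression) keeps the lines of the reply that match it, lines (a string "A,B") keeps lines A to B, and quiet returns only ok. Input that does not fit is refused with a message, and nothing moves.
- readout.get_state(): the state, without advancing time (a new reading comes with each control period).
- optics.get_image(name): name is "scene" or "top" or "wrist"; returns a dict with "img" (420x560x3 uint8, red, green, blue), "camera_matrix" (3x3 intrinsics, pixels), "T" (4x4, takes a point from camera to world coordinates); the wrist camera has in their place "hand_eye" (4x4, takes a point from camera to tool coordinates, whose origin is the TCP and whose axes are the flange's). Camera axes: x right, y down, z forward; pixel columns grow to the right and rows downward; lengths in m; the calibration is good to about 2 mm. A picture is of the moment at which its call begins: read the wrist's pose just before it. There is no depth.
- ticket.sign_off(): hands the job in; it is judged then, once.
The state is a dict: "clock": time; "qpos": joint angles; "qd": joint speeds; "effort": joint torques, N m; "position": TCP position; "ee_rot": TCP orientation; "contact_force": force on the tool from outside, world axes, zero at the start; "moment": the same for the moment, N m; "width": finger opening in m; "gripper_force": force on a finger pad.
Only numpy, scipy, OpenCV 4.12 (cv2) and the standard library are available. Lean on these libraries where they do the work, as an engineer would, in place of code of your own. Each camera call takes 0.05 s, during which the arm holds its last target. There are 200 camera calls.

## Working session

There is one attempt and no reset: what is moved stays moved. The work goes in short steps, Python scripts to look and compute and a tool call to move; the robot and the scene stay as the last step left them, time stands still between calls to the robot, and variables do not carry over. Pictures are saved under pics/ and viewed, at most 14 in all, crops included, and the job is handed in when it is done.

```bash
mkdir -p pics
```

Run:
```python
from rig import readout, optics
import cv2,numpy as np
s=readout.get_state();print(s)
for n in ["top","scene"]:
    d=optics.get_image(n);cv2.imwrite(f"pics/{n}0.png",d["img"][:,:,::-1]);print(n,d["camera_matrix"].tolist(),np.round(d["T"],4).tolist())
```

```text
{'clock': 0.0, 'qpos': array([-1.29604282e+00,  2.76607693e-01,  1.50615077e+00, -3.17964201e-05,
        1.36070022e+00, -1.20980694e-01]), 'qd': array([ 1.60899984e-04,  9.74641286e-05, -1.00205326e-03, -7.50975831e-05,
        1.25609281e-03, -5.52651844e-04]), 'effort': array([-2.29031220e-04, -4.16772652e+01, -2.45805252e+01,  1.38360167e-05,
        1.11147013e-02, -3.03157542e-06]), 'position': array([ 0.22151381, -0.53008037,  0.25242541]), 'ee_rot': array([-9.29061711e-04,  9.80487009e-01,  1.96581675e-01, -8.71648898e-05]), 'contact_force': array([0.26114151, 1.19025782, 0.64001139]), 'moment': array([-0.01731792, -0.01163544, -0.08652464]), 'gripper_force': 0.0, 'width': 0.08532995083542862}
top [[536.4586795837049, 0.0, 276.64854619984953], [0.0, 536.4586795837049, 217.57209743597798], [0.0, 0.0, 1.0]] [[0.0183, -0.9867, 0.1614, 0.3786], [-0.9998, -0.0199, -0.0086, -0.0099], [0.0117, -0.1612, -0.9869, 1.0648], [0.0, 0.0, 0.0, 1.0]]
scene [[498.8885571023589, 0.0, 284.82020441010013], [0.0, 498.8885571023589, 213.5870896166815], [0.0, 0.0, 1.0]] [[-0.5098, 0.4709, -0.7199, 1.2143], [0.86, 0.3008, -0.4123, 0.3876], [0.0224, -0.8293, -0.5583, 0.5463], [0.0, 0.0, 0.0, 1.0]]
```

View pics/top0.png

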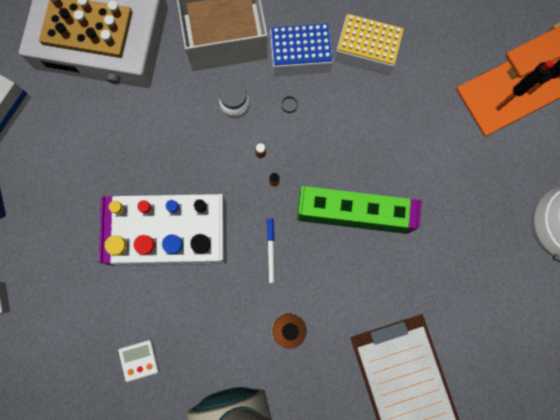

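View pics/scene0.png

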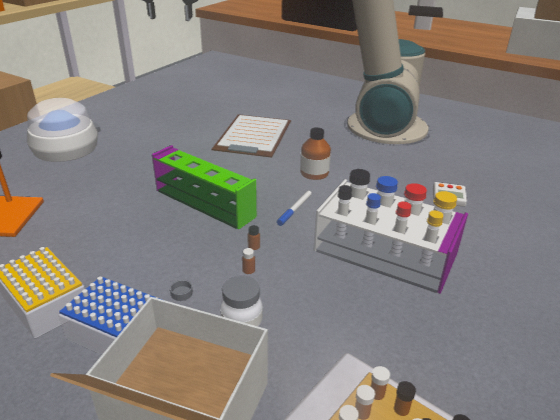

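The top view shows the white rack at cols 100-224, rows 194-265, with its violet end on the left. The order from violet is yellow, red, blue, black; small caps are at about row 206. The green rack is at cols 299-420, rows 186-231, violet end on the right. I'll enlarge both.

Run:
```python
import cv2
im=cv2.imread("pics/top0.png")
cv2.imwrite("pics/w.png",cv2.resize(im[185:275,95:230],None,fx=5.5,fy=5.5,interpolation=cv2.INTER_CUBIC))
cv2.imwrite("pics/g.png",cv2.resize(im[175:240,290:430],None,fx=5.5,fy=5.5,interpolation=cv2.INTER_CUBIC))
```

```text
(no output)
```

View pics/w.png

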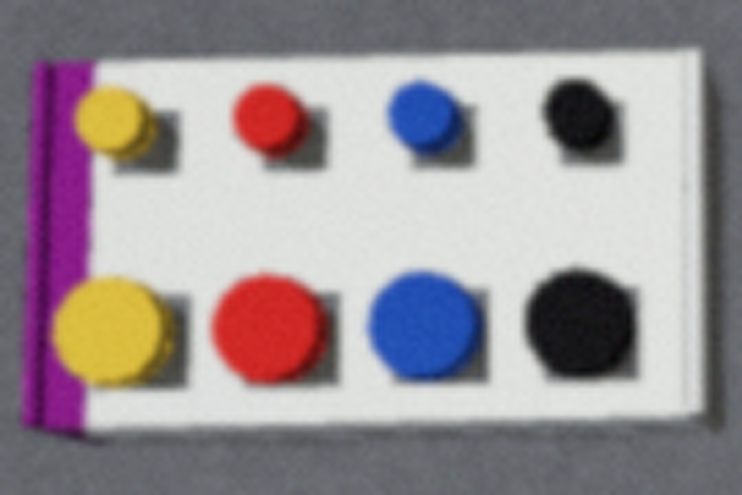

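View pics/g.png

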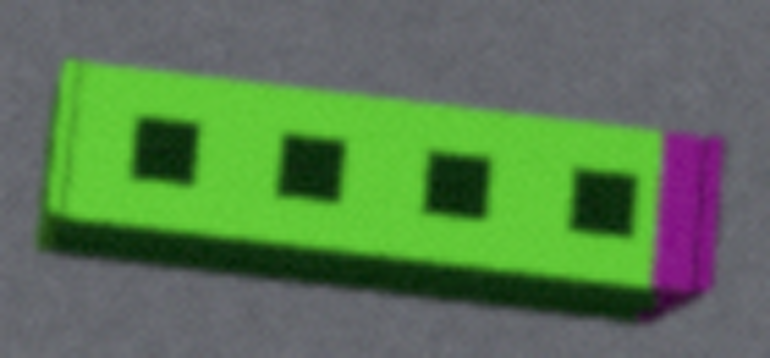

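Crop readings for the small caps (yellow to black): (109,120), (267,118), (422,115), (578,114). The large caps: (110,330), (267,328), (423,325), (580,322). Green holes, starting from the violet end: (604,202), (458,185), (313,168), (166,151).

Create h.py:
```python
import numpy as np
from rig import readout, optics
def ray(pts,d,T,z):
    p=np.c_[np.array(pts,float),np.ones(len(pts))]@np.linalg.inv(d["camera_matrix"]).T@T[:3,:3].T
    return T[:3,3]+p*((z-T[2,3])/p[:,2])[:,None]
```

Run:
```python
from h import *
d=optics.get_image("top");T=np.array(d["T"])
c=lambda P,o:(np.array(P)+.5)/5.5-.5+o
S=ray(c([(109,120),(267,118),(422,115),(578,114)],(95,185)),d,T,.126)[:,:2]
L=ray(c([(110,330),(267,328),(423,325),(580,322)],(95,185)),d,T,.121)[:,:2]
G=ray(c([(604,202),(458,185),(313,168),(166,151)],(290,175)),d,T,.08)[:,:2]
def fit(M,P):
    mc,pc=M.mean(0),P.mean(0);U,s,V=np.linalg.svd((M-mc).T@(P-pc));R=(U@np.diag([1,np.linalg.det(U@V)])@V).T
    return R,pc-R@mc
y=np.array([.075,.025,-.025,-.075]);
M=np.r_[np.c_[y*0+.034,y],np.c_[y*0-.034,y]]
for n,m,P in(("w",M,np.r_[S,L]),("g",np.c_[y*0,y],G)):
    R,t=fit(m,P);print(n,"origin",t,"yaw",np.arctan2(R[1,0],R[0,0]));print(np.round(m@R.T+t,4).tolist());print("res",np.round(P-(m@R.T+t),4).tolist())
```

```text
w origin [0.51536764 0.19296356] yaw 0.03765677631250284
[[0.5465, 0.2692], [0.5484, 0.2192], [0.5503, 0.1693], [0.5522, 0.1193], [0.4786, 0.2666], [0.4805, 0.2167], [0.4823, 0.1667], [0.4842, 0.1167]]
res [[-0.0001, 0.0008], [-0.0003, -0.0], [-0.0002, 0.0001], [-0.0007, -0.0002], [0.0004, -0.0001], [0.0002, -0.0002], [0.0002, -0.0001], [0.0003, -0.0004]]
g origin [ 0.56346383 -0.17315871] yaw 3.0439376632571564
[[0.5562, -0.2478], [0.561, -0.198], [0.5659, -0.1483], [0.5708, -0.0985]]
res [[0.0, 0.0002], [0.0, 0.0001], [-0.0, -0.0003], [-0.0, -0.0]]
```

Call:
advance --plan '[[[0,0,0,-0.1175],[0,0,0,-0.1175],[0,0,0,-0.1175],[0,0,0,-0.1175],[0,0,0,-0.1175]]]' --aperture 0.05 --grip_force 30

```text
clock: 0.57
position: [0.2216, -0.5304, 0.2529]
ee_rot: [-0.0, 0.88, 0.475, 0.0]
contact_force: [-0.7, -0.4, -0.7]
width: 0.0498
gripper_force: 0.0
```

Call:
advance --plan '[[[0,0,0,-0.1175],[0,0,0,-0.1175],[0,0,0,-0.1175],[0,0,0,-0.1175],[0,0,0,-0.1175]]]'

```text
clock: 0.98
position: [0.2216, -0.5304, 0.2529]
ee_rot: [-0.0, 0.705, 0.709, 0.0]
contact_force: [-0.9, -0.4, 0.7]
width: 0.0497
gripper_force: 0.0
```

Call:
advance --plan '[[[0.032,0.016,-0.001,0],[0.032,0.016,-0.001,0],[0.032,0.016,-0.001,0],[0.032,0.016,-0.001,0],[0.032,0.016,-0.001,0]]]'

```text
clock: 1.4
position: [0.3019, -0.3689, 0.258]
ee_rot: [-0.0, 0.707, 0.707, 0.0]
contact_force: [1.0, -0.3, -0.7]
width: 0.05
gripper_force: 0.0
```

Call:
advance --plan '[[[0.032,0.016,-0.001,0],[0.032,0.016,-0.001,0],[0.032,0.016,-0.001,0],[0.032,0.016,-0.001,0],[0.032,0.016,-0.001,0]]]'

```text
clock: 1.82
position: [0.3819, -0.2088, 0.2633]
ee_rot: [0.0, 0.707, 0.707, 0.0]
contact_force: [1.4, 0.0, -0.0]
width: 0.05
gripper_force: 0.0
```

Call:
advance --plan '[[[0.032,0.016,-0.001,0],[0.032,0.016,-0.001,0],[0.032,0.016,-0.001,0],[0.032,0.016,-0.001,0],[0.032,0.016,-0.001,0]]]'

```text
clock: 2.23
position: [0.4619, -0.0488, 0.2683]
ee_rot: [0.0, 0.707, 0.707, -0.0]
contact_force: [-0.3, -1.1, 0.2]
width: 0.0498
gripper_force: 0.0
```

Call:
advance --plan '[[[0.0336,0.018,0,0],[0.0336,0.018,0,0],[0.0336,0.018,0,0],[0.0336,0.018,0,0],[0.0336,0.018,0,0]]]'

```text
clock: 2.65
position: [0.552, 0.1194, 0.268]
ee_rot: [-0.0, 0.707, 0.707, -0.0]
contact_force: [1.2, -1.2, -0.3]
width: 0.05
gripper_force: 0.0
```

Call:
advance --plan '[[[0,0,0,0]]]'

```text
clock: 2.73
position: [0.5545, 0.1233, 0.2675]
ee_rot: [-0.001, 0.705, 0.709, 0.002]
contact_force: [1.2, -0.4, 1.1]
width: 0.0497
gripper_force: 0.0
```

Run:
```python
from h import *
import cv2
s=readout.get_state();d=optics.get_image("wrist");cv2.imwrite("pics/wr0.png",d["img"][:,:,::-1])
from scipy.spatial.transform import Rotation as R
w,x,y,z=s["ee_rot"];T=np.eye(4);T[:3,:3]=R.from_quat([x,y,z,w]).as_matrix();T[:3,3]=s["position"];np.save("Twr0.npy",T@d["hand_eye"])
print(s["position"],np.round(d["hand_eye"],3).tolist(),d["camera_matrix"])
Tc=T@d["hand_eye"]
for n,p in dict(black=(.5522,.1193,.126),blue=(.5503,.1693,.126),red=(.5484,.2192,.126),Lblack=(.4842,.1167,.121),Lblue=(.4823,.1667,.121)).items():
    q=np.linalg.inv(Tc)@np.r_[p,1];q=d["camera_matrix"]@q[:3];print(n,q[:2]/q[2])
```

```text
[0.55449453 0.12330852 0.26746762] [[0.0, -0.952, -0.305, 0.078], [1.0, 0.0, 0.001, -0.0], [-0.001, -0.305, 0.952, -0.121], [0.0, 0.0, 0.0, 1.0]] [[308.11995588   0.         273.13028713]
 [  0.         308.11995588 206.38719892]
 [  0.           0.           1.        ]]
black [270.28303544 204.6531487 ]
blue [268.17418356 147.94413424]
red [265.80552269  84.3773686 ]
Lblack [195.44980492 205.44023496]
Lblue [189.1234909  149.90529129]
```

View pics/wr0.png

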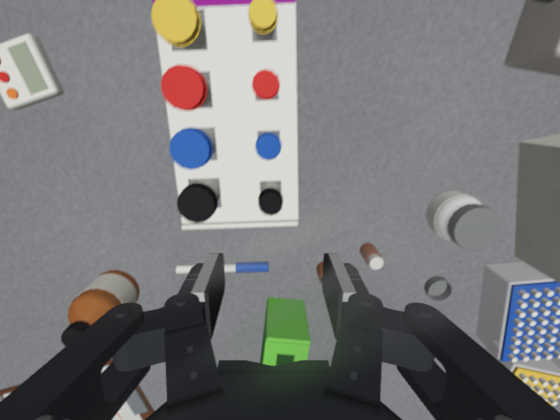

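The wrist view agrees with the model to about 2 px: black (270,202), blue (268,146), red (266,85). I'll settle the arm, then descend on black.

Call:
advance --plan '[[[0,0,0,0],[0,0,0,0],[0,0,0,0]]]'

```text
clock: 3.03
position: [0.551, 0.1162, 0.2683]
ee_rot: [-0.0, 0.708, 0.707, -0.0]
contact_force: [-0.0, -0.0, -0.2]
width: 0.0501
gripper_force: 0.0
```

Run:
```python
from h import *
import cv2
from scipy.spatial.transform import Rotation as R
s=readout.get_state();d=optics.get_image("wrist");T=np.eye(4);w,x,y,z=s["ee_rot"];T[:3,:3]=R.from_quat([x,y,z,w]).as_matrix();T[:3,3]=s["position"];Tc=T@d["hand_eye"]
print(s["position"],s["ee_rot"])
hsv=cv2.cvtColor(d["img"],cv2.COLOR_RGB2HSV)
# centres of small caps by threshold, in a box round the rack
for n,lo,hi in(("black",(0,0,0),(179,255,60)),("blue",(105,120,60),(125,255,255)),("red",(0,150,80),(8,255,255))):
    m=cv2.inRange(hsv,lo,hi);m[:,:230]=0;m[:,295:]=0;m[:60]=0;m[222:]=0
    k,l,st,c=cv2.connectedComponentsWithStats(m);i=1+np.argmax(st[1:,4]);print(n,c[i],st[i],ray([c[i]],d,Tc,.122)[0])
```

```text
[0.55104689 0.11621611 0.26825615] [-5.32214751e-06  7.07620743e-01  7.06592321e-01 -4.19877882e-04]
black [274.87056367 191.02922756] [264 178  23  27 479] [0.55246044 0.12280045 0.122     ]
blue [272.65464896 134.85009488] [261 122  25  27 527] [0.5505601  0.17194601 0.122     ]
red [270.11551155  73.05280528] [258  60  26  28 606] [0.54861438 0.22016706 0.122     ]
```

Call:
advance --plan '[[[0,0,0,0],[0,0,0,0],[0,0,0,0],[0,0,0,0]]]'

```text
clock: 3.42
position: [0.5516, 0.117, 0.2685]
ee_rot: [0.0, 0.707, 0.707, 0.0]
contact_force: [0.5, 0.0, -0.1]
width: 0.0498
gripper_force: 0.0
```

Call:
advance --plan '[[[0,0,0.02,0],[0,0,0.02,0],[0,0,0.02,0],[0,0,0,0],[0,0,0,0]]]'

```text
clock: 3.83
position: [0.5511, 0.1173, 0.2076]
ee_rot: [-0.001, 0.707, 0.707, -0.001]
contact_force: [0.2, -0.2, 0.5]
width: 0.0498
gripper_force: 0.0
```

Call:
advance --plan '[[[0.002,0.001,0.02,0],[0,0,0.02,0],[0,0,0.02,0],[0,0,0.016,0],[0,0,0.01,0]]]'

```text
clock: 4.25
position: [0.5531, 0.1195, 0.1222]
ee_rot: [0.0, 0.707, 0.707, 0.0]
contact_force: [-0.0, -1.0, -1.0]
width: 0.0502
gripper_force: 0.0
```

Call:
advance --plan '[[[0,0,0,0],[0,0,0,0]]]'

```text
clock: 4.42
position: [0.5535, 0.1195, 0.1231]
ee_rot: [0.0, 0.707, 0.707, 0.0]
contact_force: [0.0, 0.4, 1.5]
width: 0.0498
gripper_force: 0.0
```

Call:
advance --plan '[[[0,0,0,0],[0,0,0,0],[0,0,0,0],[0,0,0,0],[0,0,0,0]]]' --aperture 0.015 --grip_force 30

```text
clock: 4.83
position: [0.5535, 0.1195, 0.1236]
ee_rot: [0.001, 0.707, 0.707, 0.001]
contact_force: [0.1, -0.5, 5.7]
width: 0.0197
gripper_force: 29.3
```

Call:
advance --plan '[[[0,0,0,0],[0,0,0,0],[0,0,0,0],[0,0,0,0],[0,0,0,0]]]'

```text
clock: 5.25
position: [0.5536, 0.1195, 0.1236]
ee_rot: [0.001, 0.707, 0.707, 0.001]
contact_force: [0.1, 0.2, 5.7]
width: 0.02
gripper_force: 29.3
```

Call:
advance --plan '[[[0,0,-0.005,0],[0,0,-0.01,0],[0,0,-0.01,0],[0,0,-0.01,0],[0,0,0,0]]]'

```text
clock: 5.67
position: [0.5543, 0.1196, 0.1601]
ee_rot: [0.002, 0.707, 0.707, 0.002]
contact_force: [0.8, 0.6, -0.5]
width: 0.0197
gripper_force: 29.4
```

Call:
advance --plan '[[[0,0,-0.02,0],[0,0,-0.03,0],[0,0,-0.03,0],[0,0,-0.03,0],[0,0,0,0]]]'

```text
clock: 6.08
position: [0.5558, 0.1198, 0.274]
ee_rot: [0.004, 0.707, 0.707, 0.005]
contact_force: [0.7, 1.0, -0.9]
width: 0.02
gripper_force: 29.5
```

Call:
advance --plan '[[[0,0,0,0],[0,0,0,0]]]'

```text
clock: 6.25
position: [0.5522, 0.1194, 0.2668]
ee_rot: [-0.0, 0.707, 0.707, -0.0]
contact_force: [-1.2, -1.5, -0.4]
width: 0.02
gripper_force: 29.5
```

Run:
```python
from h import *
import cv2
d=optics.get_image("scene");cv2.imwrite("pics/s1.png",cv2.resize(d["img"][60:300,200:500,::-1],None,fx=2.4,fy=2.4))
```

```text
(no output)
```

View pics/s1.png

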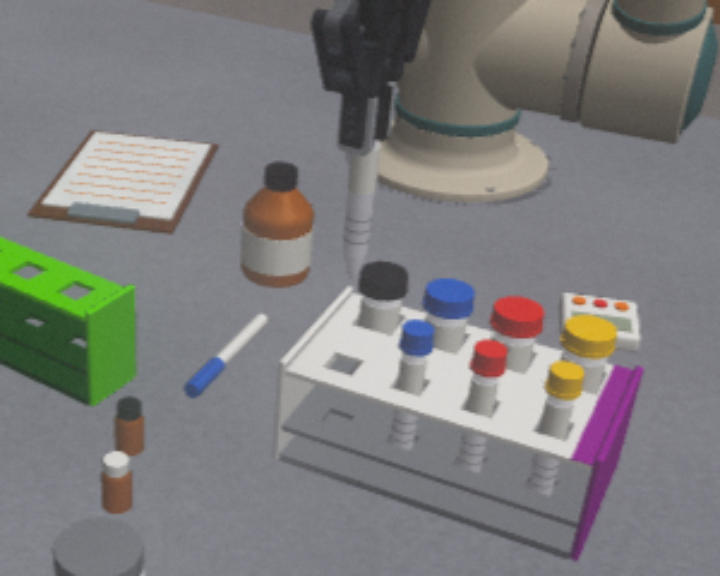

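The scene view shows the black tube hanging straight in the jaws, with the other tubes undisturbed. Next, carry it to the fourth green place (0.571, -0.0985).

Call:
advance --plan '[[[-0.015,0.001,0,0],[-0.03,0.003,0,0],[-0.03,0.003,0,0],[-0.03,0.003,0,0],[-0.03,0.003,0,0]]]'

```text
clock: 6.72
position: [0.5647, -0.0166, 0.2654]
ee_rot: [-0.001, 0.707, 0.707, -0.001]
contact_force: [0.4, -0.3, -1.0]
width: 0.02
gripper_force: 29.5
```

Call:
advance --plan '[[[-0.03,0.003,0,0],[-0.03,0.003,0,0],[-0.02,0,0,0],[-0.003,0,0,0],[0,0,0,0]]]'

```text
clock: 7.13
position: [0.571, -0.0995, 0.2655]
ee_rot: [-0.002, 0.708, 0.706, -0.001]
contact_force: [-0.3, 0.8, -0.9]
width: 0.0197
gripper_force: 29.5
```

Call:
advance --plan '[[[0,0,0,0],[0,0,0,0],[0,0,0,0],[0,0,0,0],[0,0,0,0]]]'

```text
clock: 7.55
position: [0.5717, -0.0977, 0.2674]
ee_rot: [0.0, 0.707, 0.708, 0.0]
contact_force: [-0.1, -0.3, 0.2]
width: 0.0195
gripper_force: 29.5
```

Call:
advance --plan '[[[-0.0005,-0.0008,0.015,0],[0,0,0.02,0],[0,0,0.02,0],[0,0,0.015,0],[0,0,0,0]]]'

```text
clock: 7.97
position: [0.5688, -0.098, 0.1941]
ee_rot: [-0.003, 0.707, 0.707, -0.002]
contact_force: [-0.6, 0.1, -0.6]
width: 0.0196
gripper_force: 29.5
```

Call:
advance --plan '[[[0,0,0.01,0],[0,0,0.01,0],[0,0,0.01,0],[0,0,0.01,0],[0,0,0.01,0]]]'

```text
clock: 8.38
position: [0.571, -0.0991, 0.1466]
ee_rot: [0.0, 0.707, 0.707, 0.0]
contact_force: [0.2, 0.4, -0.6]
width: 0.0199
gripper_force: 29.5
```

No contact on the way in, so I'll carry on down to the floor at a TCP height of about 0.124.

Call:
advance --plan '[[[0,0,0.008,0],[0,0,0.006,0],[0,0,0.005,0],[0,0,0.002,0],[0,0,0,0]]]'

```text
clock: 8.8
position: [0.5707, -0.0991, 0.1258]
ee_rot: [-0.0, 0.707, 0.707, -0.0]
contact_force: [-1.0, -0.2, 0.3]
width: 0.0198
gripper_force: 29.5
```

Call:
advance --plan '[[[0,0,0.001,0],[0,0,0.001,0],[0,0,0,0]]]'

```text
clock: 9.05
position: [0.5711, -0.0991, 0.1245]
ee_rot: [0.0, 0.707, 0.707, 0.0]
contact_force: [-0.6, 0.8, -1.0]
width: 0.0194
gripper_force: 29.5
```

Call:
advance --plan '[[[0,0,0.001,0],[0,0,0.001,0],[0,0,0,0],[0,0,0,0]]]'

```text
clock: 9.38
position: [0.5716, -0.0994, 0.1236]
ee_rot: [0.001, 0.707, 0.707, 0.001]
contact_force: [-0.2, 0.2, 5.2]
width: 0.0198
gripper_force: 30.0
```

Call:
advance --plan '[[[0,0,0,0],[0,0,0,0],[0,0,0,0],[0,0,0,0]]]' --aperture 0.05

```text
clock: 9.72
position: [0.5707, -0.099, 0.1221]
ee_rot: [-0.0, 0.707, 0.707, -0.0]
contact_force: [0.1, -1.5, 0.5]
width: 0.05
gripper_force: 0.0
```

Call:
advance --plan '[[[0,0,-0.01,0],[0,0,-0.03,0],[0,0,-0.04,0],[0,0,-0.04,0],[0,0,-0.02,0]]]'

```text
clock: 10.13
position: [0.5726, -0.0995, 0.2681]
ee_rot: [0.004, 0.707, 0.707, 0.002]
contact_force: [-0.2, -1.0, 0.2]
width: 0.0502
gripper_force: 0.0
```

Call:
advance --plan '[[[0,0,0,0],[0,0,0,0],[0,0,0,0],[0,0,0,0]]]'

```text
clock: 10.47
position: [0.5699, -0.0988, 0.2607]
ee_rot: [-0.001, 0.707, 0.707, -0.001]
contact_force: [0.5, 0.5, -0.2]
width: 0.0499
gripper_force: 0.0
```

Run:
```python
from h import *
import cv2
d=optics.get_image("scene");cv2.imwrite("pics/s2.png",cv2.resize(d["img"][100:280,120:400,::-1],None,fx=2.6,fy=2.6))
```

```text
(no output)
```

View pics/s2.png

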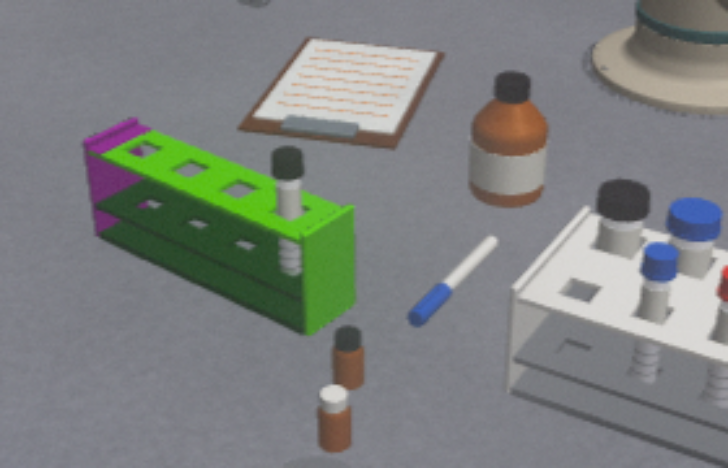

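The black tube stands upright in the fourth green place. Next is blue at (0.5503, 0.1693).

Call:
advance --plan '[[[0.02,-0.002,0,0],[0.035,-0.003,0,0],[0.035,-0.003,0,0],[0.035,-0.003,0,0],[0.035,-0.003,0,0]]]'

```text
clock: 10.93
position: [0.556, 0.0622, 0.2608]
ee_rot: [-0.001, 0.707, 0.707, -0.001]
contact_force: [0.4, -0.4, -0.0]
width: 0.0498
gripper_force: 0.0
```

Call:
advance --plan '[[[0.035,-0.003,0,0],[0.035,-0.003,0,0],[0.03,0,0,0],[0.0083,0,0,0],[0,0,0,0]]]'

```text
clock: 11.35
position: [0.5502, 0.1712, 0.2609]
ee_rot: [-0.001, 0.706, 0.708, -0.001]
contact_force: [0.1, -0.2, 0.4]
width: 0.05
gripper_force: 0.0
```

Call:
advance --plan '[[[0,0,0,0],[0,0,0,0],[0,0,0,0],[0,0,0,0],[0,0,0,0]]]'

```text
clock: 11.77
position: [0.5511, 0.1681, 0.2623]
ee_rot: [0.0, 0.708, 0.707, -0.0]
contact_force: [-0.0, -0.2, 0.9]
width: 0.0499
gripper_force: 0.0
```

Call:
advance --plan '[[[0.001,-0.0005,0.03,0],[0,0,0.035,0],[0,0,0.035,0],[0,0,0.025,0],[0,0,0.0135,0]]]'

```text
clock: 12.18
position: [0.5483, 0.1691, 0.1204]
ee_rot: [-0.002, 0.707, 0.707, -0.002]
contact_force: [0.1, 0.1, -0.5]
width: 0.0501
gripper_force: 0.0
```

Call:
advance --plan '[[[0,0,0,0],[0,0,0,0],[0,0,0,0]]]'

```text
clock: 12.43
position: [0.5515, 0.1701, 0.1251]
ee_rot: [0.001, 0.707, 0.707, 0.001]
contact_force: [0.3, 0.6, 0.0]
width: 0.0505
gripper_force: 0.0
```

Call:
advance --plan '[[[0,0,0,0],[0,0,0,0],[0,0,0,0],[0,0,0,0],[0,0,0,0]]]' --aperture 0.015 --grip_force 30

```text
clock: 12.85
position: [0.5512, 0.1704, 0.1251]
ee_rot: [0.001, 0.707, 0.707, 0.001]
contact_force: [-1.0, 0.3, 4.9]
width: 0.0197
gripper_force: 29.3
```

Call:
advance --plan '[[[0,0,-0.01,0],[0,0,-0.02,0],[0,0,-0.03,0],[0,0,-0.03,0],[0,0,-0.03,0]]]'

```text
clock: 13.27
position: [0.5498, 0.1702, 0.2451]
ee_rot: [-0.0, 0.707, 0.707, -0.0]
contact_force: [0.6, -0.2, -0.2]
width: 0.0199
gripper_force: 29.6
```

Call:
advance --plan '[[[0,0,-0.02,0],[0,0,0,0],[0,0,0,0],[0,0,0,0]]]'

```text
clock: 13.6
position: [0.5496, 0.1701, 0.2629]
ee_rot: [-0.001, 0.707, 0.707, -0.001]
contact_force: [0.2, 0.2, 0.6]
width: 0.0199
gripper_force: 29.6
```

Call:
advance --plan '[[[-0.01,0,-0.01,0],[-0.03,0.002,0,0],[-0.035,0.002,0,0],[-0.035,0.002,0,0],[-0.035,0.002,0,0]]]'

```text
clock: 14.02
position: [0.5576, 0.0233, 0.273]
ee_rot: [-0.001, 0.707, 0.707, -0.001]
contact_force: [0.5, -0.5, -0.6]
width: 0.0198
gripper_force: 29.6
```

Call:
advance --plan '[[[-0.035,0.002,0,0],[-0.035,0.002,0,0],[-0.035,0.002,0,0],[-0.035,0.002,0,0],[-0.025,0,0,0]]]'

```text
clock: 14.43
position: [0.5657, -0.1435, 0.2729]
ee_rot: [-0.0, 0.708, 0.706, -0.001]
contact_force: [-0.1, -0.2, -0.3]
width: 0.02
gripper_force: 29.6
```

Call:
advance --plan '[[[-0.007,0,0,0],[0,0,0,0],[0,0,0,0],[0,0,0,0],[0,0,0,0]]]'

```text
clock: 14.85
position: [0.5662, -0.1453, 0.2738]
ee_rot: [-0.0, 0.706, 0.708, 0.0]
contact_force: [-0.1, 0.3, 0.5]
width: 0.0197
gripper_force: 29.6
```

Call:
advance --plan '[[[0,0,0,0],[0,0,0,0]]]'

```text
clock: 15.02
position: [0.5664, -0.1456, 0.274]
ee_rot: [0.0, 0.707, 0.708, 0.0]
contact_force: [-0.4, -0.5, -0.1]
width: 0.0195
gripper_force: 29.6
```

Call:
advance --plan '[[[-0.0015,-0.0005,0.01,0],[0,0,0.02,0],[0,0,0.02,0],[0,0,0.015,0],[0,0,0,0]]]'

```text
clock: 15.43
position: [0.5635, -0.1472, 0.2047]
ee_rot: [-0.004, 0.707, 0.707, -0.002]
contact_force: [-0.7, -0.1, -0.7]
width: 0.0195
gripper_force: 29.6
```

Call:
advance --plan '[[[0,0,0.01,0],[0,0,0.01,0],[0,0,0.01,0],[0,0,0.01,0],[0,0,0.01,0]]]'

```text
clock: 15.85
position: [0.566, -0.1483, 0.158]
ee_rot: [0.0, 0.707, 0.707, 0.0]
contact_force: [0.1, 0.4, 0.0]
width: 0.0196
gripper_force: 29.6
```

Call:
advance --plan '[[[0,0,0.01,0],[0,0,0.007,0],[0,0,0.005,0],[0,0,0.002,0],[0,0,0,0]]]'

```text
clock: 16.27
position: [0.5657, -0.1482, 0.1343]
ee_rot: [-0.0, 0.707, 0.707, -0.0]
contact_force: [-0.9, 0.2, -0.9]
width: 0.0198
gripper_force: 29.6
```

Call:
advance --plan '[[[0,0,0.004,0],[0,0,0.003,0],[0,0,0.002,0],[0,0,0.001,0],[0,0,0,0]]]'

```text
clock: 16.68
position: [0.5662, -0.1484, 0.1253]
ee_rot: [0.0, 0.707, 0.707, 0.0]
contact_force: [0.7, -0.3, 1.6]
width: 0.0196
gripper_force: 29.8
```

Call:
advance --plan '[[[0,0,0.001,0],[0,0,0,0],[0,0,0,0]]]'

```text
clock: 16.93
position: [0.5665, -0.1486, 0.1251]
ee_rot: [0.001, 0.707, 0.707, 0.0]
contact_force: [-1.1, -0.5, 5.9]
width: 0.0198
gripper_force: 30.3
```

Call:
advance --plan '[[[0,0,0,0],[0,0,0,0],[0,0,0,0],[0,0,0,0]]]' --aperture 0.05

```text
clock: 17.27
position: [0.5657, -0.1482, 0.1234]
ee_rot: [-0.0, 0.707, 0.707, -0.0]
contact_force: [0.3, -1.4, 0.6]
width: 0.0501
gripper_force: 0.0
```

Call:
advance --plan '[[[0,0,-0.01,0],[0,0,-0.03,0],[0,0,-0.04,0],[0,0,-0.04,0],[0,0,-0.02,0]]]'

```text
clock: 17.68
position: [0.5676, -0.1488, 0.2696]
ee_rot: [0.004, 0.707, 0.707, 0.002]
contact_force: [1.4, 0.7, -0.1]
width: 0.0502
gripper_force: 0.0
```

Call:
advance --plan '[[[0,0,0,0],[0,0,0,0]]]'

```text
clock: 17.85
position: [0.5665, -0.1485, 0.2659]
ee_rot: [0.002, 0.707, 0.707, 0.001]
contact_force: [0.4, -0.2, -0.4]
width: 0.0502
gripper_force: 0.0
```

Call:
advance --plan '[[[0.02,-0.001,0,0],[0.035,-0.002,0,0],[0.035,-0.002,0,0],[0.035,-0.002,0,0],[0.035,-0.002,0,0]]]'

```text
clock: 18.27
position: [0.5555, 0.0132, 0.2619]
ee_rot: [-0.002, 0.707, 0.707, -0.001]
contact_force: [0.4, 0.0, -0.2]
width: 0.0499
gripper_force: 0.0
```

Call:
advance --plan '[[[0.035,-0.002,0,0],[0.035,-0.002,0,0],[0.035,-0.002,0,0],[0.035,-0.002,0,0],[0.035,-0.001,0,0]]]'

```text
clock: 18.68
position: [0.5463, 0.1882, 0.2619]
ee_rot: [-0.001, 0.707, 0.707, -0.002]
contact_force: [0.4, 0.2, -0.0]
width: 0.0501
gripper_force: 0.0
```

Call:
advance --plan '[[[0.028,0,0,0],[0.005,0,0,0],[0,0,0,0],[0,0,0,0],[0,0,0,0]]]'

```text
clock: 19.1
position: [0.5476, 0.2184, 0.2629]
ee_rot: [-0.0, 0.707, 0.707, -0.001]
contact_force: [-0.8, -0.2, 0.5]
width: 0.0502
gripper_force: 0.0
```

Call:
advance --plan '[[[0,0,0,0],[0,0,0,0],[0,0,0,0]]]'

```text
clock: 19.35
position: [0.5481, 0.2187, 0.2639]
ee_rot: [0.0, 0.708, 0.707, -0.0]
contact_force: [-0.9, -0.1, -0.7]
width: 0.05
gripper_force: 0.0
```

Call:
advance --plan '[[[0.0005,0,0.03,0],[0,0,0.035,0],[0,0,0.035,0],[0,0,0.025,0],[0,0,0.0145,0]]]'

```text
clock: 19.77
position: [0.546, 0.219, 0.121]
ee_rot: [-0.001, 0.707, 0.707, -0.002]
contact_force: [-1.1, -0.5, -0.3]
width: 0.0505
gripper_force: 0.0
```

Call:
advance --plan '[[[0,0,0,0],[0,0,0,0],[0,0,0,0]]]'

```text
clock: 20.02
position: [0.5491, 0.2202, 0.1256]
ee_rot: [0.001, 0.707, 0.707, 0.001]
contact_force: [0.1, 0.3, 0.9]
width: 0.0502
gripper_force: 0.0
```

Call:
advance --plan '[[[0,0,0,0],[0,0,0,0],[0,0,0,0],[0,0,0,0],[0,0,0,0]]]' --aperture 0.015 --grip_force 30

```text
clock: 20.43
position: [0.5487, 0.2205, 0.1257]
ee_rot: [0.001, 0.707, 0.707, 0.001]
contact_force: [-0.7, -0.4, 6.3]
width: 0.0196
gripper_force: 29.3
```

Call:
advance --plan '[[[0,0,-0.01,0],[0,0,-0.02,0],[0,0,-0.03,0],[0,0,-0.03,0],[0,0,-0.03,0]]]'

```text
clock: 20.85
position: [0.5473, 0.2201, 0.2456]
ee_rot: [-0.0, 0.707, 0.707, -0.001]
contact_force: [0.5, 0.7, 0.3]
width: 0.0196
gripper_force: 29.6
```

Call:
advance --plan '[[[0,0,-0.03,0],[0,0,0,0],[0,0,0,0],[0,0,0,0],[0,0,0,0]]]'

```text
clock: 21.27
position: [0.5469, 0.22, 0.2728]
ee_rot: [-0.001, 0.707, 0.707, -0.001]
contact_force: [-0.3, -0.2, -0.4]
width: 0.0197
gripper_force: 29.6
```

Call:
advance --plan '[[[-0.02,0,0,0],[-0.035,0.001,0,0],[-0.04,0.001,0,0],[-0.04,0.001,0,0],[-0.04,0.001,0,0]]]'

```text
clock: 21.68
position: [0.5508, 0.0439, 0.2726]
ee_rot: [-0.001, 0.707, 0.707, -0.001]
contact_force: [0.8, 0.9, -0.4]
width: 0.0198
gripper_force: 29.6
```

Call:
advance --plan '[[[-0.04,0.002,0,0],[-0.04,0.002,0,0],[-0.04,0.002,0,0],[-0.04,0.002,0,0],[-0.035,0.001,0,0]]]'

```text
clock: 22.1
position: [0.56, -0.1522, 0.2725]
ee_rot: [-0.001, 0.707, 0.707, -0.001]
contact_force: [-0.1, 0.2, -0.8]
width: 0.0198
gripper_force: 29.6
```

Call:
advance --plan '[[[-0.03,0,0,0],[-0.012,0,0,0],[-0.005,0,0,0],[0,0,0,0],[0,0,0,0]]]'

```text
clock: 22.52
position: [0.5606, -0.1954, 0.2736]
ee_rot: [-0.001, 0.707, 0.707, 0.0]
contact_force: [0.3, 1.1, -1.4]
width: 0.02
gripper_force: 29.6
```

Call:
advance --plan '[[[0,0,0,0],[0,0,0,0],[0,0,0,0],[0,0,0,0]]]'

```text
clock: 22.85
position: [0.561, -0.1958, 0.2746]
ee_rot: [0.0, 0.707, 0.708, 0.0]
contact_force: [0.4, 0.3, -0.8]
width: 0.0198
gripper_force: 29.6
```

Call:
advance --plan '[[[-0.0015,0,0.01,0],[0,0,0.02,0],[0,0,0.02,0],[0,0,0.015,0],[0,0,0,0]]]'

```text
clock: 23.27
position: [0.5586, -0.1971, 0.2052]
ee_rot: [-0.004, 0.707, 0.707, -0.001]
contact_force: [0.1, 0.8, -1.4]
width: 0.0199
gripper_force: 29.6
```

Call:
advance --plan '[[[0,0,0.01,0],[0,0,0.01,0],[0,0,0.01,0],[0,0,0.01,0],[0,0,0.01,0]]]'

```text
clock: 23.68
position: [0.561, -0.1983, 0.1586]
ee_rot: [0.0, 0.707, 0.707, 0.0]
contact_force: [0.3, -1.0, -0.4]
width: 0.0196
gripper_force: 29.6
```

Call:
advance --plan '[[[0,0,0.01,0],[0,0,0.007,0],[0,0,0.005,0],[0,0,0.002,0],[0,0,0,0]]]'

```text
clock: 24.1
position: [0.5607, -0.1982, 0.1348]
ee_rot: [-0.0, 0.707, 0.707, -0.0]
contact_force: [-0.2, 0.2, -0.4]
width: 0.0197
gripper_force: 29.6
```

Call:
advance --plan '[[[0,0,0.003,0],[0,0,0.003,0],[0,0,0.002,0],[0,0,0.001,0],[0,0,0,0]]]'

```text
clock: 24.52
position: [0.5608, -0.1983, 0.1261]
ee_rot: [-0.0, 0.707, 0.707, -0.0]
contact_force: [0.3, -0.4, -0.6]
width: 0.0198
gripper_force: 29.6
```

Call:
advance --plan '[[[0,0,0.001,0],[0,0,0.0005,0],[0,0,0,0],[0,0,0,0]]]'

```text
clock: 24.85
position: [0.5613, -0.1986, 0.1257]
ee_rot: [0.001, 0.707, 0.707, 0.0]
contact_force: [-0.3, -0.5, 4.9]
width: 0.0197
gripper_force: 30.1
```

Call:
advance --plan '[[[0,0,0,0],[0,0,0,0],[0,0,0,0],[0,0,0,0]]]' --aperture 0.05

```text
clock: 25.18
position: [0.5607, -0.1982, 0.1244]
ee_rot: [-0.0, 0.707, 0.707, -0.0]
contact_force: [0.7, -0.1, 0.1]
width: 0.05
gripper_force: 0.0
```

Call:
advance --plan '[[[0,0,-0.01,0],[0,0,-0.03,0],[0,0,-0.04,0],[0,0,-0.04,0],[0,0,-0.02,0]]]'

```text
clock: 25.6
position: [0.5625, -0.199, 0.2707]
ee_rot: [0.004, 0.707, 0.707, 0.001]
contact_force: [0.9, -0.4, 0.4]
width: 0.0498
gripper_force: 0.0
```

Call:
advance --plan '[[[0,0,0,0],[0,0,0,0]]]'

```text
clock: 25.77
position: [0.5615, -0.1985, 0.2669]
ee_rot: [0.002, 0.707, 0.707, 0.001]
contact_force: [0.4, -0.4, -1.2]
width: 0.0504
gripper_force: 0.0
```

Call:
advance --plan '[[[0.025,-0.001,0,0],[0.038,-0.001,0,0],[0.038,-0.001,0,0],[0.038,-0.001,0,0],[0.038,-0.001,0,0]]]'

```text
clock: 26.18
position: [0.5544, -0.0197, 0.2628]
ee_rot: [-0.002, 0.707, 0.707, -0.001]
contact_force: [0.7, -1.4, 0.3]
width: 0.05
gripper_force: 0.0
```

Call:
advance --plan '[[[0.038,-0.001,0,0],[0.038,-0.002,0,0],[0.038,-0.002,0,0],[0.038,-0.002,0,0],[0.038,-0.001,0,0]]]'

```text
clock: 26.6
position: [0.5462, 0.1703, 0.2629]
ee_rot: [-0.001, 0.707, 0.707, -0.002]
contact_force: [1.0, -0.0, 0.1]
width: 0.0503
gripper_force: 0.0
```

Call:
advance --plan '[[[0.038,-0.001,0,0],[0.035,-0.001,0,0],[0.02,0,0,0],[0.0075,0,0,0],[0,0,0,0]]]'

```text
clock: 27.02
position: [0.5449, 0.2704, 0.2629]
ee_rot: [-0.001, 0.706, 0.708, -0.002]
contact_force: [0.5, 0.3, 0.3]
width: 0.0498
gripper_force: 0.0
```

Call:
advance --plan '[[[0,0,0,0],[0,0,0,0],[0,0,0,0],[0,0,0,0]]]'

```text
clock: 27.35
position: [0.5461, 0.2677, 0.2648]
ee_rot: [0.0, 0.708, 0.706, -0.0]
contact_force: [-0.2, 0.4, -0.0]
width: 0.0499
gripper_force: 0.0
```

Call:
advance --plan '[[[0.001,0,0.03,0],[0,0,0.035,0],[0,0,0.035,0],[0,0,0.025,0],[0,0,0.0155,0]]]'

```text
clock: 27.77
position: [0.5443, 0.2685, 0.1212]
ee_rot: [-0.001, 0.708, 0.707, -0.002]
contact_force: [0.9, -0.4, 0.1]
width: 0.05
gripper_force: 0.0
```

Call:
advance --plan '[[[0,0,0,0],[0,0,0,0],[0,0,0,0]]]'

```text
clock: 28.02
position: [0.5471, 0.2701, 0.1257]
ee_rot: [0.001, 0.707, 0.707, 0.001]
contact_force: [0.3, 0.2, -0.0]
width: 0.0499
gripper_force: 0.0
```

Call:
advance --plan '[[[0,0,0,0],[0,0,0,0],[0,0,0,0],[0,0,0,0],[0,0,0,0]]]' --aperture 0.015 --grip_force 30

```text
clock: 28.43
position: [0.5467, 0.2706, 0.1257]
ee_rot: [0.001, 0.707, 0.707, 0.001]
contact_force: [-0.6, 0.1, 6.0]
width: 0.02
gripper_force: 29.3
```

Call:
advance --plan '[[[0,0,-0.01,0],[0,0,-0.02,0],[0,0,-0.03,0],[0,0,-0.03,0],[0,0,-0.03,0]]]'

```text
clock: 28.85
position: [0.5453, 0.2701, 0.2456]
ee_rot: [-0.0, 0.707, 0.707, -0.001]
contact_force: [0.8, 0.8, -0.0]
width: 0.0199
gripper_force: 29.6
```

Call:
advance --plan '[[[0,0,-0.03,0],[0,0,0,0],[0,0,0,0],[0,0,0,0],[0,0,0,0]]]'

```text
clock: 29.27
position: [0.5449, 0.2699, 0.2727]
ee_rot: [-0.001, 0.707, 0.707, -0.002]
contact_force: [-0.2, -0.6, 0.1]
width: 0.0197
gripper_force: 29.6
```

Call:
advance --plan '[[[-0.02,0,0,0],[-0.035,0.001,0,0],[-0.04,0.001,0,0],[-0.04,0.001,0,0],[-0.04,0.001,0,0]]]'

```text
clock: 29.68
position: [0.5488, 0.0938, 0.2725]
ee_rot: [-0.001, 0.707, 0.708, -0.001]
contact_force: [0.0, -0.4, 1.0]
width: 0.0196
gripper_force: 29.6
```

Call:
advance --plan '[[[-0.04,0.001,0,0],[-0.04,0.001,0,0],[-0.04,0.001,0,0],[-0.04,0.001,0,0],[-0.04,0.001,0,0]]]'

```text
clock: 30.1
position: [0.5538, -0.1064, 0.2727]
ee_rot: [-0.001, 0.707, 0.707, -0.001]
contact_force: [0.2, 0.2, -1.0]
width: 0.0197
gripper_force: 29.6
```

Call:
advance --plan '[[[-0.04,0.001,0,0],[-0.04,0,0,0],[-0.035,0,0,0],[-0.02,0,0,0],[-0.0065,0,0,0]]]'

```text
clock: 30.52
position: [0.555, -0.2498, 0.2721]
ee_rot: [-0.001, 0.708, 0.706, -0.001]
contact_force: [-0.2, -0.0, -0.4]
width: 0.0196
gripper_force: 29.6
```

Call:
advance --plan '[[[0,0,0,0],[0,0,0,0],[0,0,0,0],[0,0,0,0],[0,0,0,0]]]'

```text
clock: 30.93
position: [0.556, -0.2447, 0.2745]
ee_rot: [0.0, 0.706, 0.708, 0.0]
contact_force: [0.4, -0.0, -0.3]
width: 0.0197
gripper_force: 29.6
```

Call:
advance --plan '[[[-0.002,0,0.01,0],[0,0,0.02,0],[0,0,0.02,0],[0,0,0.015,0],[0,0,0,0]]]'

```text
clock: 31.35
position: [0.5538, -0.2466, 0.2052]
ee_rot: [-0.004, 0.707, 0.707, -0.001]
contact_force: [-0.6, 0.4, -0.6]
width: 0.0196
gripper_force: 29.6
```

Call:
advance --plan '[[[0,0,0.01,0],[0,0,0.01,0],[0,0,0.01,0],[0,0,0.01,0],[0,0,0.01,0]]]'

```text
clock: 31.77
position: [0.556, -0.2483, 0.1586]
ee_rot: [0.0, 0.707, 0.707, 0.0]
contact_force: [0.0, 0.0, -0.5]
width: 0.0196
gripper_force: 29.6
```

Call:
advance --plan '[[[0,0,0.01,0],[0,0,0.007,0],[0,0,0.005,0],[0,0,0.002,0],[0,0,0,0]]]'

```text
clock: 32.18
position: [0.5557, -0.2482, 0.1347]
ee_rot: [-0.0, 0.707, 0.707, -0.0]
contact_force: [-0.1, -0.3, -0.9]
width: 0.0196
gripper_force: 29.6
```

Call:
advance --plan '[[[0,0,0.003,0],[0,0,0.003,0],[0,0,0.002,0],[0,0,0.001,0],[0,0,0,0]]]'

```text
clock: 32.6
position: [0.5558, -0.2482, 0.1261]
ee_rot: [-0.0, 0.707, 0.707, -0.0]
contact_force: [0.4, -0.0, 0.4]
width: 0.0196
gripper_force: 29.6
```

Call:
advance --plan '[[[0,0,0.001,0],[0,0,0.0005,0],[0,0,0,0],[0,0,0,0]]]'

```text
clock: 32.93
position: [0.5563, -0.2486, 0.1258]
ee_rot: [0.001, 0.707, 0.707, 0.0]
contact_force: [-1.3, -0.4, 5.5]
width: 0.0196
gripper_force: 30.1
```

The tip is on the floor. Release, retreat, and check both views.

Call:
advance --plan '[[[0,0,0,0],[0,0,0,0],[0,0,0,0],[0,0,0,0]]]' --aperture 0.05

```text
clock: 33.27
position: [0.5557, -0.2481, 0.1243]
ee_rot: [-0.0, 0.707, 0.707, -0.0]
contact_force: [-0.9, 0.7, -0.7]
width: 0.0496
gripper_force: 0.0
```

Call:
advance --plan '[[[0,0,-0.01,0],[0,0,-0.03,0],[0,0,-0.04,0],[0,0,-0.04,0],[0,0,-0.02,0]]]'

```text
clock: 33.68
position: [0.5574, -0.2491, 0.2707]
ee_rot: [0.004, 0.707, 0.707, 0.001]
contact_force: [0.3, -0.3, 1.0]
width: 0.0497
gripper_force: 0.0
```

Call:
advance --plan '[[[-0.02,-0.02,0,0],[-0.03,-0.03,0,0],[-0.03,-0.03,0,0],[-0.03,-0.03,0,0],[-0.03,-0.03,0,0]]]'

```text
clock: 34.1
position: [0.4167, -0.387, 0.2657]
ee_rot: [0.001, 0.707, 0.707, -0.0]
contact_force: [0.8, -0.3, 0.5]
width: 0.0499
gripper_force: 0.0
```

Call:
advance --plan '[[[0,0,0,0],[0,0,0,0],[0,0,0,0],[0,0,0,0],[0,0,0,0]]]'

```text
clock: 34.52
position: [0.419, -0.3851, 0.265]
ee_rot: [0.0, 0.706, 0.708, 0.0]
contact_force: [0.1, -0.0, -0.9]
width: 0.0497
gripper_force: 0.0
```

Run:
```python
from h import *
import cv2
a=cv2.resize(optics.get_image("scene")["img"][120:290,130:490,::-1],(720,340));b=cv2.resize(optics.get_image("top")["img"][170:280,90:450,::-1],(720,220))
cv2.imwrite("pics/end.png",np.vstack([a,b]))
```

```text
(no output)
```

View pics/end.png

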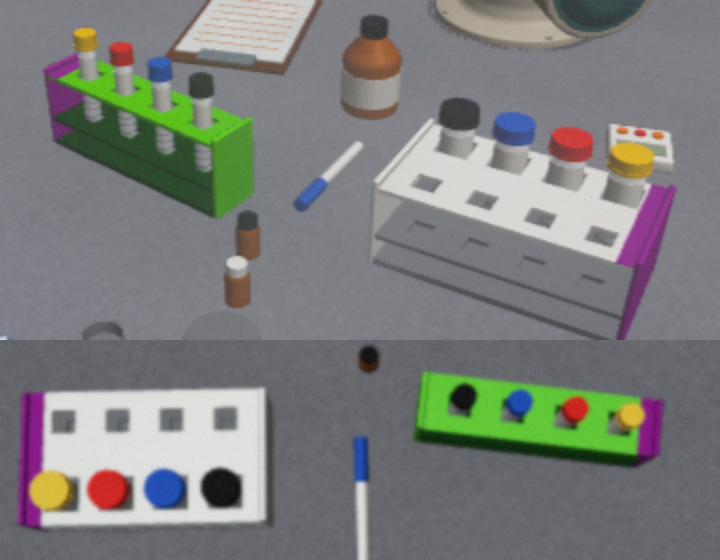

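All four small tubes stand upright in the green rack, in the order yellow, red, blue, black from the violet end. The large tubes are undisturbed and the gripper is clear.

```bash
python3 -c "from rig import ticket; print(ticket.sign_off())"
```

```text
the job is handed in; nothing more can be done
None
```

I moved the four small tubes into the green rack in matching order (yellow, red, blue, black from the violet end), each lowered to the floor before release, left the large tubes in place, and handed the job in at about 35 s; no verdict came back.

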